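Index a lock plug on the rotary table, backlash taken out, and clamp it

TASK

The rotary table holding the brass lock plug has been wound past its setting: with the crank, wind the handwheel back anticlockwise (seen from above) past the index by a good fifth of a turn, so that the table itself comes back through the slack, then come up again clockwise only until its long zero line stands at the index. Then clamp the table: swing the black lock lever clockwise until you feel it bite and nip it up firmly but not brutally, leaving the dial and everything else on the bench undisturbed.

Things in the scene. Friction and masses are not known exactly. Their poses are not given: they have to be found in the camera images.
- machine: a small cast-iron rotary table stood on edge on a steel base plate (150 x 210 mm), fixed to the bench, 190 mm tall with its crank knob. Origin: centre of the plate's underside, on the bench. x axis: out of the chuck, away from the robot give or take 0.45 rad; z up. Handwheel axis, vertical, at x -5, y +54 mm; lock lever axis, vertical, at x -5, y -56 mm.
- handwheel (a joint): handwheel angle in rad, growing clockwise seen from above; 0 with the zero line exactly at the index (a small division is 0.175; within half of one is wanted). Starts at 0.45 to 0.85. Worm slack: after each change of direction it turns nearly freely (1 N at the knob) for up to 0.9 rad, a seventh of a turn, before the table follows, then heavier (7 N). How the slack lies at the start is unknown.
- table_chuck (a joint): angle of the table with its chuck and plug, in rad; growing as the handwheel goes clockwise, by 1/36 of its turn. 0 is the wanted setting, needed within 0.0028, finer than this reading: it is there when the zero line has come up to the index clockwise with the slack taken up. At least 0.0035 short of it (below -0.0035) is properly wound back; a wheel at -1.2 gives that.
- wheel_center (a point): on the handwheel's vertical axis, at its flat upper face, 153 mm above the bench. The wheel is a bare aluminium disc 92 mm across and 11 mm thick, its bevelled rim graduated with black lines; a hub 26 mm across stands 5 mm (9 mm at its nut) above the face.
- knob_mid (a point): half-way up the crank knob: black, upright, free to spin on its pin, 36 mm tall (154 to 190 mm above the bench), 14 mm thick at the foot and 19 mm from mid-height up; it stands on the handwheel 34 mm from its axis, straight across from the zero line.
- zero_line (a point): outer end of the handwheel's zero line (the only line that runs in from the rim across the flat face, 2.4 mm wide), 46 mm from the wheel's axis
- index_mark (a point): the index: a black line on top of an upright steel strip at the wheel's edge, on the chuck's side, 50 mm from the wheel's axis along the machine's +x, 153 mm above the bench
- lock_lever (a joint): lock lever angle in rad, growing clockwise seen from above. At 0 the lever points 0.785 rad clockwise of the machine's +x axis. Starts loose, at -0.15 to 0.2; stiff to turn (4 N at the grip point). It bites somewhere between 0.55 and 1.15, differently every time; from there the load rises steeply, about 2 N per mm at the grip point. It stays where it is left.
- lever_pivot (a point): on the lock lever's vertical axis, 154 mm above the bench
- lever_grip (a point): on the lock lever 62 mm out from its axis, 154 mm above the bench, in the middle of its thickness. The lever is a black round bar 11 mm thick, rising gently from a hub 20 mm across (130 to 152 mm above the bench) to its end 80 mm out; only the base plate lies beneath its outer part.
- lock_pad: the pad inside the lock's boss that the lever's screw presses on; out of sight, not to be handled. Pressing it with more than 8 N when the lever is left counts as clamped (about 8 N of push at the grip point gives 18 N); 70 N, about 20 N of push, is brutal.
- chuck_key_mid (a point): bystander, to be left alone: the chuck's T-handled key, 70 mm long, steel, lying flat; point at its hub, 8 mm up
- door_cylinder_mid (a point): bystander, to be left alone: a brass door-lock cylinder 60 mm long, 33 mm tall, standing on its narrow side; point at its middle
- padlock_mid (a point): bystander, to be left alone: a brass padlock lying flat, body 42 x 50 x 22 mm; point at the middle of the body
- screwdriver_mid (a point): bystander, to be left alone: a screwdriver 200 mm long lying flat; point near its middle
- caliper_mid (a point): bystander, to be left alone: a steel caliper 200 mm long lying flat; point near its middle
- pin_tray_mid (a point): bystander, to be left alone: a grey divided tray of 100 x 140 x 25 mm; point at its middle
- oil_bottle_mid (a point): bystander, to be left alone: a white oil bottle 44 mm across, 110 mm tall; point half-way up

How it is judged:
On the way, in this order (a step that is already met when the one before it is completed fails the run):
1. The table is wound back past its setting (slack taken up backwards), with the lock still loose (value of joint table_chuck below -0.0035 rad and value of joint lock_lever below 0.4 rad), for 0.1 s.
2. The zero line has come up to the index with the table at its setting, before the lock is touched (value of joint handwheel between -0.09 and 0.09 rad and value of joint table_chuck between -0.0028 and 0.0028 rad and value of joint lock_lever below 0.4 rad), for 0.3 s.
3. The lock lever is nipped up on its pad (contact force between lock_lever and lock_pad above 8 N), for 0.2 s.
At the end, for the whole second after the job is handed in: The handwheel's zero line stands at the index within 0.09 rad (half a small division) and at rest, the table stands within 0.0028 rad of its setting, and the released lock lever keeps pressing its pad with more than 8 N (value of joint handwheel between -0.09 and 0.09 rad and value of joint table_chuck between -0.0028 and 0.0028 rad and contact force between lock_lever and lock_pad above 8 N and velocity of joint handwheel between -0.05 and 0.05 rad/s); the robot touches nothing.
It fails at once if The lock is overtightened (more than 70 N on its pad) (contact force between lock_lever and lock_pad above 70 N).
It fails at once if Something else on the bench is pushed more than 15 mm (distance of any of chuck_key_mid, door_cylinder_mid, padlock_mid, screwdriver_mid, caliper_mid, pin_tray_mid, oil_bottle_mid from where it was at the start of the episode above 0.015 m).
It also fails if it takes over 72 s, if anything falls off the work surface, if the arm or the gripper's body presses on something with over 40 N, if the wrist force passes 120 N, or if a joint passes its speed limit or range.

ROBOT

A 7-joint arm with a two-finger parallel gripper is mounted at the origin on the work surface. World frame = base frame: x ahead of the robot, y to its left, z up, the work surface at z = 0. Lengths are in m, angles in rad, forces in N, time in s.
With the tool pointing down it reaches from about 0.35 to 0.9 m from the base axis. Payload 19.9 kg.
Tool frame: the origin (TCP) lies on the centre line of the jaws, within the pads' length; the fingertips stand tip_reach ahead of it and the grasp point (between the pads) lies 3 mm ahead of it (tip_reach is the distance from the TCP to the fingertips, in m); z points along the fingers, x is the direction in which the jaws open and shut, and the axes are right-handed (so a half turn about z gives the same grasp; the last joint's range is limited). The gripper opens to 85 mm and grips with 20 to 120 N. Pads are 22 mm wide; open, the fingers measure 114 mm over their backs; the gripper's body (76 mm by 85 mm) begins 54 mm behind the grasp point. The pads swing forward as they close: fully open they stand 13 mm farther back than shut.
Start: joints at [1.234, 0.417, -0.01, 1.614, 0.005, 1.111, -0.053], TCP at [0.182, -0.598, 0.253] pointing down, gripper open.
Joint ranges: [-2.81, 2.81], [-0.39, 2.02], [-1.27, 1.25], [0.06, 2.57], [-1.19, 4.33], [0.19, 2], [-2.82, 2.82]. Speed limits (rad/s): [1.89, 1.89, 2.39, 2.39, 3.01, 3.01, 3.01].

INTERFACE

Orientations are given as [roll, pitch, yaw] about the fixed x, y, z axes, in that order (R = Rz(yaw) Ry(pitch) Rx(roll)).
In Python, from station import read_state, read_camera, calibration, hand_in, tip_reach gives the robot as it stands. The module is installed in compiled form; this text tells all that it offers.
- The arm moves only by the tool carry_out, never from a script. Its arguments are lists of equal length, an entry for each row: "xyz": the shift along the world's x, y, z scaled (see below), a list of three; "rotation": the turn, a rotation vector about the world's x, y, z scaled (see below), a list of three. In form: {"xyz": [[tx, ty, tz], ...], "rotation": [[rx, ry, rz], ...]}. A call has 1 to 8 rows; each row is the pose to reach, as a shift and turn from the pose commanded when the call began; what a row does not reach only later rows make up. The controller multiplies each number of a shift by 400 mm and each number of a turn by 45 degrees. A row lasts 1/8 s, in which the tool goes at most 62.5 mm and 10.7 degrees, less where a joint would pass 70% of its speed; a pose out of reach is approached as far as the arm can. A call with a number of a shift or a turn outside -1 to 1 is refused whole. A call with a gripper value outside its range is refused whole. "fingers" is the opening, from -1 (shut) to 1 (fully open), set as the call begins (left out, the last holds). The fingers move at their own pace and stop on an object; "squeeze" is the grip in N (left out, the last holds). Time passes only in rows, so rows that repeat a pose let the fingers close. It gives the time, the measured TCP pose, the force and the opening at its end, in the units of the state.
- read_state(): the state, without advancing time (a new reading comes with each control period).
- read_camera(name): name is "side" or "top"; returns the picture (400x640x3 uint8, blue, green, red); there is no depth.
- calibration(name): a dict with "fovy" (degrees; the focal length in pixels is half the picture's height over the tangent of half this angle, whatever the lens; pixels are square), "cx", "cy" (the principal point, pixels), "distortion" ([k1, k2, p1, p2, k3] as OpenCV has them; the pictures are not rectified), "extrinsics" (4x4, takes a point from world to camera coordinates). Camera axes: x right, y down, z forward; pixel columns grow to the right and rows downward; lengths in m; the calibration is good to about 2 mm. A picture is of the moment at which its call begins. calibration takes no time and is no camera call.
- hand_in(): hands the job in, once; it reports no verdict.
The state is a dict: "time_s": time; "joint_positions": joint angles; "joint_velocities": joint speeds; "joint_torque": joint torques, N m; "ee_pos": TCP position; "tcp_rot": TCP orientation; "wrist_force": force on the tool from outside, world axes, zero at the start; "wrist_torque": the same for the moment, N m; "finger_gap": finger opening in m.
Only numpy, scipy, OpenCV 4.12 (cv2) and the standard library are available. Lean on these libraries where they do the work, as an engineer would, in place of code of your own. Each camera call takes 0.05 s, during which the arm holds its last target. There are 200 camera calls.

## Working session

There is one attempt and no reset: what is moved stays moved. The work goes in short steps, Python scripts to look and compute and a tool call to move; the robot and the scene stay as the last step left them, time stands still between calls to the robot, and variables do not carry over. Pictures are saved under pics/ and viewed, about 8 in all and at most 12, crops included, and the job is handed in when it is done.

Besides the shell and the picture viewer there is one more tool, called after "Emit:" as name(argument=value, ...) on one line, values as JSON. carry_out: Moves the arm, as the interface text tells. Its arguments: {"type":"object","properties":{"xyz":{"type":"array","items":{"type":"array","items":{"type":"number","minimum":-1,"maximum":1}}},"rotation":{"type":"array","items":{"type":"array","items":{"type":"number","minimum":-1,"maximum":1}}},"fingers":{"type":"number"},"squeeze":{"type":"number"}},"required":["xyz","rotation"]}

```bash
mkdir -p pics; cat > h.py <<'E'
import numpy as np, cv2
from station import *
def cam(n):
    c=calibration(n); f=200/np.tan(np.radians(c["fovy"])/2)
    return np.array([[f,0,c["cx"]],[0,f,c["cy"]],[0,0,1.]]),np.array(c["distortion"],float),np.array(c["extrinsics"],float)
def proj(n,P):
    K,d,E=cam(n); r=cv2.Rodrigues(E[:3,:3])[0]
    return cv2.projectPoints(np.array(P,float).reshape(-1,1,3),r,E[:3,3],K,d)[0].reshape(-1,2)
def back(n,uv,z):
    K,d,E=cam(n); q=cv2.undistortPoints(np.array(uv,float).reshape(-1,1,2),K,d).reshape(-1,2)
    R=E[:3,:3];o=-R.T@E[:3,3]; D=np.c_[q,np.ones(len(q))]@R
    return o+D*((z-o[2])/D[:,2])[:,None]
E
python3 - <<'E'
from h import *
for n in("top","side"):
    cv2.imwrite(f"pics/{n}0.png",read_camera(n)); K,d,E=cam(n); print(n,K[0,0],d,-E[:3,:3].T@E[:3,3],E[2,:3])
s=read_state(); print(tip_reach() if callable(tip_reach) else tip_reach,s)
E
```

```text
top 414.20901037075737 [-0.00849127  0.          0.          0.          0.        ] [ 0.34461327 -0.02102113  1.37823287] [ 0.12750976  0.0075369  -0.99180868]
side 378.7729767479281 [-0.01762729  0.          0.          0.          0.        ] [0.10048109 0.42369789 0.83126939] [ 0.45365304 -0.44676661 -0.77110214]
0.022 {'time_s': 0.1, 'joint_positions': array([ 1.23352656,  0.41792326, -0.01031916,  1.61410599,  0.00472423,
        1.11069343, -0.05302184]), 'joint_velocities': array([-0.00019908, -0.00208363, -0.00060677, -0.00102922, -0.00060962,
       -0.00137819, -0.00096679]), 'joint_torque': array([ 2.11255872e-03, -8.65811634e+01,  6.80305604e-01, -4.35642529e+01,
        1.92365481e-02,  4.89005688e-03,  1.23625146e-04]), 'ee_pos': array([ 0.18208632, -0.59759057,  0.2527205 ]), 'tcp_rot': array([ 3.14149160e+00,  1.10210019e-03, -1.27501495e+00]), 'wrist_force': array([ 0.03898289, -0.05056884,  0.4988255 ]), 'wrist_torque': array([ 0.01239196, -0.02395378,  0.03312517]), 'finger_gap': 0.08515507525239732}
```

View pics/top0.png

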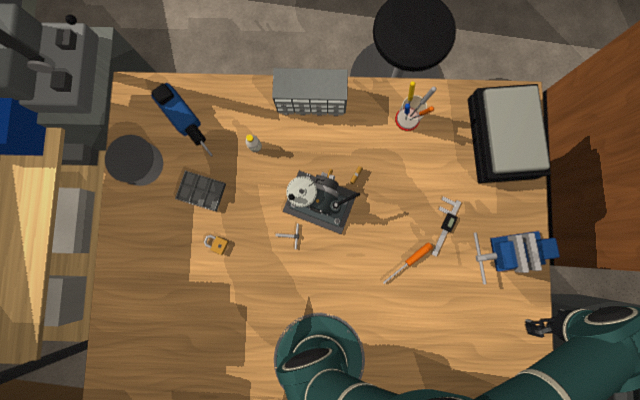

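View pics/side0.png

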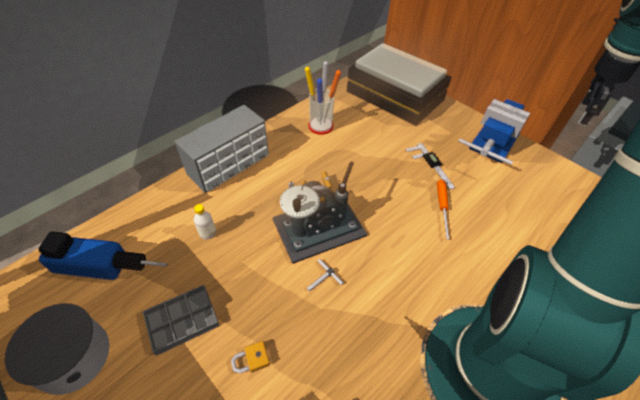

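The top view shows the machine at about (320,200), with its wheel at (301,191). The side view has the wheel at (300,202). I'll zoom in on both.

```bash
python3 - <<'E'
from h import *
a=cv2.imread("pics/top0.png")[160:245,265:380]; b=cv2.imread("pics/side0.png")[160:265,265:375]
a=cv2.resize(a,None,fx=6.9,fy=6.9,interpolation=3)[:586,:793]
cv2.imwrite("pics/topz.png",a)
cv2.imwrite("pics/sidez.png",cv2.resize(b,None,fx=5.7,fy=5.7,interpolation=3))
E
```

```text
(no output)
```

View pics/topz.png

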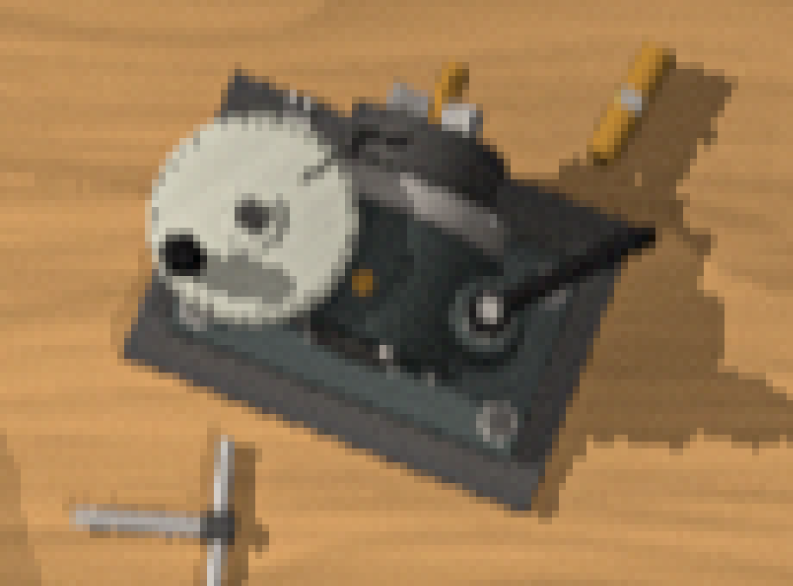

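View pics/sidez.png

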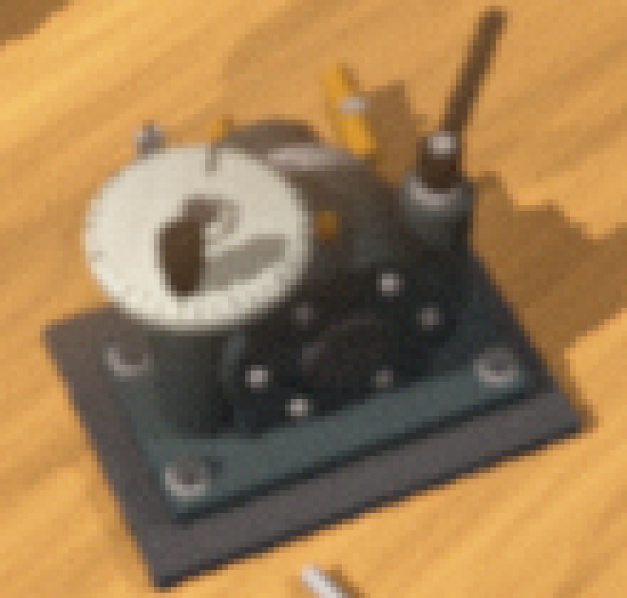

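In the top zoom, the wheel centre is at crop (254,217), the zero line runs (305,178)→(345,150), the knob top is at (183,255), the index is near (300,100), the lever nut is at (489,308) and the lever end is at (650,238). In the side zoom, the wheel centre is at (196,237), the zero line at (210,155), the lever nut at (440,145) and the lever end at (492,15).

```bash
cat > fit.py <<'E'
from h import *
from scipy.optimize import least_squares
def M(p,P):
    c,s=np.cos(p[2]),np.sin(p[2]); P=np.atleast_2d(P); return np.c_[p[0]+c*P[:,0]-s*P[:,1],p[1]+s*P[:,0]+c*P[:,1],P[:,2]]
W=np.array([-.005,.054,0]); L=np.array([-.005,-.056,0])
E
python3 - <<'E'
from fit import *
T=lambda u,v:(265+u/6.9-.43,160+v/6.9-.43); S=lambda u,v:(265+u/5.7-.41,160+v/5.7-.41)
def pts(p):
    wh,lv=p[3],p[4]; d=lambda a,r,z:np.array([r*np.cos(a),-r*np.sin(a),z])
    w=W+[0,0,.153];
    return M(p,[w,W+d(wh,.046,.153),W-d(wh,.034,0)+[0,0,.190],L+[0,0,.158],L+d(.785+lv,.08,.157)])
ot=[T(254,217),T(345,150),T(183,255),T(489,308),T(652,238)]
os_=[S(196,237),S(210,142),None,S(440,143),S(492,14)]
def res(p):
    P=pts(p); r=list((proj("top",P)-ot).ravel())
    q=proj("side",P)
    for i in(0,1,3,4): r+=list(q[i]-os_[i])
    return r
f=least_squares(res,[.5,0,-.3,.6,0]); print(f.x.round(4)); print(np.round(f.fun,2)); print(pts(f.x).round(4))
E
```

```text
[ 0.5046  0.0128 -0.3565  0.5153 -0.0414]
[-0.43 -0.19 -1.55  0.04 -0.22 -0.26 -0.28  0.07  0.33 -1.26  0.27 -1.31
  0.49  0.47  0.61  0.06  0.75  0.4 ]
[[ 0.5188  0.0651  0.153 ]
 [ 0.5484  0.0299  0.153 ]
 [ 0.4969  0.0911  0.19  ]
 [ 0.4804 -0.038   0.158 ]
 [ 0.5167 -0.1093  0.157 ]]
```

Emit:
carry_out(xyz=[[0.07, 0.13, 0.03], [0.14, 0.26, 0.07], [0.2, 0.39, 0.07], [0.27, 0.53, 0.07], [0.33, 0.66, 0.07], [0.4, 0.79, 0.07], [0.46, 0.91, 0.07], [0.5, 1.0, 0.07]], rotation=[[0, 0, -0.05], [0, 0, -0.1], [0, 0, -0.15], [0, 0, -0.2], [0, 0, -0.25], [0, 0, -0.3], [0, 0, -0.35], [0, 0, -0.377]], fingers=1, squeeze=30)

```text
time_s: 1.1
ee_pos: [0.3828, -0.1956, 0.2812]
tcp_rot: [3.142, 0.0, -1.57]
wrist_force: [1.3, -0.1, -0.4]
finger_gap: 0.0855
```

Emit:
carry_out(xyz=[[0.05, 0.14, 0], [0.11, 0.28, 0], [0.17, 0.42, 0], [0.22, 0.56, 0], [0.27, 0.68, 0], [0.285, 0.717, 0], [0.285, 0.717, 0], [0.285, 0.717, 0]], rotation=[[0, 0, 0], [0, 0, 0], [0, 0, 0], [0, 0, 0], [0, 0, 0], [0, 0, 0], [0, 0, 0], [0, 0, 0]], fingers=0.1)

```text
time_s: 2.1
ee_pos: [0.4959, 0.0876, 0.2811]
tcp_rot: [3.141, -0.001, -1.573]
wrist_force: [-0.0, -0.0, 0.2]
finger_gap: 0.0465
```

Emit:
carry_out(xyz=[[0, 0, -0.05], [0, 0, -0.1], [0, 0, -0.15], [0, 0, -0.2], [0, 0, -0.235], [0, 0, -0.235], [0, 0, -0.235]], rotation=[[0, 0, 0], [0, 0, 0], [0, 0, 0], [0, 0, 0], [0, 0, 0], [0, 0, 0], [0, 0, 0]])

```text
time_s: 2.98
ee_pos: [0.4965, 0.0888, 0.1879]
tcp_rot: [-3.141, 0.0, -1.571]
wrist_force: [-0.7, 0.5, -0.3]
finger_gap: 0.0469
```

```bash
python3 - <<'E'
from h import *
a=read_camera("top")[130:230,240:370]; b=read_camera("side")[130:265,245:375]
cv2.imwrite("pics/g1.png",np.hstack([cv2.resize(a,(400,308),interpolation=3),cv2.resize(b,(400,415),interpolation=3)[:308]]))
E
```

```text
(no output)
```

View pics/g1.png

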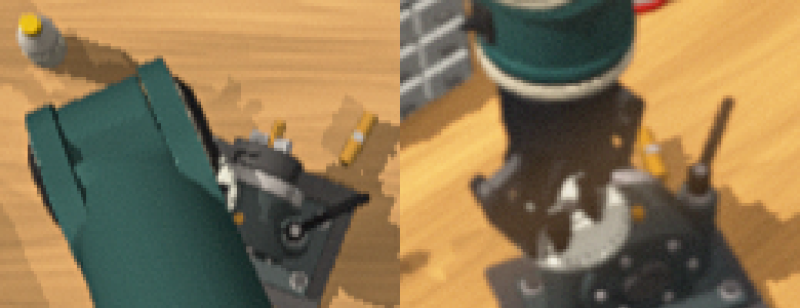

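The top view is blocked by the arm. The side view shows the knob between the fingers at about (560,230). Next I'll close on it.

Emit:
carry_out(xyz=[[0, 0, 0], [0, 0, 0], [0, 0, 0], [0, 0, 0], [0, 0, 0], [0, 0, 0]], rotation=[[0, 0, 0], [0, 0, 0], [0, 0, 0], [0, 0, 0], [0, 0, 0], [0, 0, 0]], fingers=-1, squeeze=40)

```text
time_s: 3.82
ee_pos: [0.4964, 0.0892, 0.1877]
tcp_rot: [-3.141, 0.0, -1.571]
wrist_force: [-2.0, 0.3, 5.7]
finger_gap: 0.0172
```

Emit:
carry_out(xyz=[[-0.0098, -0.0108, 0], [-0.0175, -0.023, 0], [-0.023, -0.0363, 0], [-0.0263, -0.0503, 0], [-0.0271, -0.0648, 0], [-0.0254, -0.0791, 0], [-0.0213, -0.093, 0], [-0.015, -0.1059, 0]], rotation=[[0, 0, 0], [0, 0, 0], [0, 0, 0], [0, 0, 0], [0, 0, 0], [0, 0, 0], [0, 0, 0], [0, 0, 0]])

```text
time_s: 4.82
ee_pos: [0.4898, 0.0472, 0.1876]
tcp_rot: [3.141, 0.001, -1.57]
wrist_force: [-4.2, 6.3, 8.7]
finger_gap: 0.0169
```

Emit:
carry_out(xyz=[[0.0079, -0.0111, 0], [0.0168, -0.0201, 0], [0.0256, -0.0269, 0], [0.0256, -0.0269, 0], [0.0256, -0.0269, 0], [0.0256, -0.0269, 0]], rotation=[[0, 0, 0], [0, 0, 0], [0, 0, 0], [0, 0, 0], [0, 0, 0], [0, 0, 0]])

```text
time_s: 5.58
ee_pos: [0.5003, 0.036, 0.1876]
tcp_rot: [-3.142, 0.0, -1.571]
wrist_force: [-2.8, 2.8, 8.8]
finger_gap: 0.0171
```

```bash
python3 - <<'E'
from h import *
print(read_state()["ee_pos"],read_state()["wrist_force"])
b=read_camera("side")[130:265,245:375]
cv2.imwrite("pics/g2.png",cv2.resize(b,None,fx=4.4,fy=4.4,interpolation=3))
E
```

```text
[0.50026924 0.03595457 0.18759877] [-2.79619326  2.80156212  8.77714846]
```

View pics/g2.png

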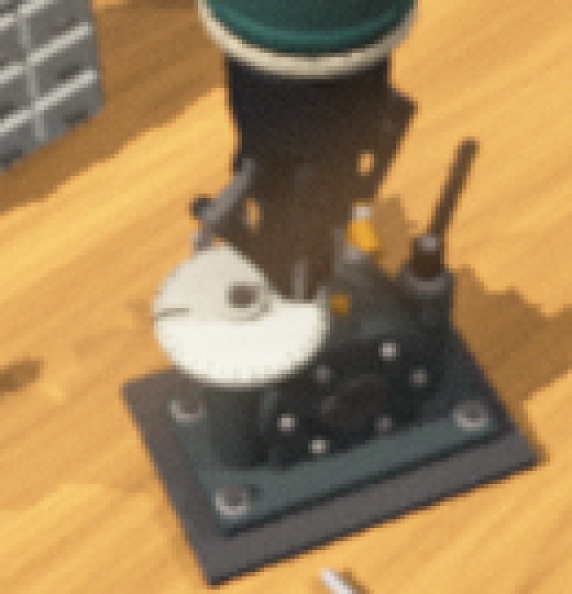

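The wheel has moved back a long way: its zero line now runs (187,311)→(153,316) in this crop, with the hub at about (245,295). I'll work out the angle.

```bash
python3 - <<'E'
from fit import *
p=[.5046,.0128,-.3565]; c=M(p,[W+[0,0,.153]])[0]
S=lambda u,v:(245+u/4.4-.4,130+v/4.4-.4)
Q=back("side",[S(153,316),S(187,311)],.153); 
for q in Q: d=q-c; print(d, np.hypot(*d[:2]), p[2]-np.arctan2(d[1],d[0]))
d=Q[0]-Q[1]; print(p[2]-np.arctan2(d[1],d[0]))
k=read_state()["ee_pos"]-c; print(np.hypot(*k[:2]),p[2]-np.arctan2(-k[1],-k[0]))
E
```

```text
[2.76409665e-02 3.64366085e-02 2.77555756e-17] 0.045734554438030844 -1.2783111953029758
[1.81144545e-02 2.12678850e-02 2.77555756e-17] 0.02793664969957336 -1.2217998871209885
-1.3665164437163717
0.03454493052648436 -1.362875708497541
```

Emit:
carry_out(xyz=[[-0.01, 0.0078, 0], [-0.0198, 0.0184, 0], [-0.0276, 0.0305, 0], [-0.0333, 0.0438, 0], [-0.0367, 0.0579, 0], [-0.0377, 0.0706, 0], [-0.0368, 0.0825, 0], [-0.0344, 0.0938, 0]], rotation=[[0, 0, 0], [0, 0, 0], [0, 0, 0], [0, 0, 0], [0, 0, 0], [0, 0, 0], [0, 0, 0], [0, 0, 0]])

```text
time_s: 6.62
ee_pos: [0.4864, 0.0722, 0.1875]
tcp_rot: [3.141, -0.002, -1.572]
wrist_force: [-5.7, -6.6, 12.3]
finger_gap: 0.0173
```

Emit:
carry_out(xyz=[[0, 0, 0], [0, 0, 0], [0, 0, 0]], rotation=[[0, 0, 0], [0, 0, 0], [0, 0, 0]])

```text
time_s: 7.0
ee_pos: [0.4865, 0.0727, 0.1876]
tcp_rot: [3.141, -0.001, -1.572]
wrist_force: [-4.2, -4.1, 9.9]
finger_gap: 0.0169
```

```bash
python3 - <<'E'
from fit import *
p=[.5046,.0128,-.3565]; c=M(p,[W+[0,0,.153]])[0]
k=read_state()["ee_pos"]-c; print(c+k,np.hypot(*k[:2]),p[2]-np.arctan2(-k[1],-k[0]))
# centre from TCP points
X=np.array([[.4964,.0892],[.4898,.0472],[.5003,.0360],(c+k)[:2]])
f=least_squares(lambda q:np.hypot(*(X-q).T)-.034,c[:2]);print(f.x,f.fun); k=X[3]-f.x; print(p[2]-np.arctan2(-k[1],-k[0]))
a=read_camera("top")[130:230,240:370]; b=read_camera("side")[130:265,245:375]
cv2.imwrite("pics/g3.png",np.hstack([cv2.resize(a,(400,308),interpolation=3),cv2.resize(b,(400,415),interpolation=3)[:308]]))
E
```

```text
[0.48647327 0.07269083 0.18757981] 0.033155903791609265 -0.1270468979399881
[0.51935088 0.06411601] [-7.42359138e-07  5.00486073e-05 -3.75807430e-05 -2.25848565e-05]
-0.10137316528933654
```

Emit:
carry_out(xyz=[[0.001, 0.0033, 0], [0.002, 0.0065, 0], [0.002, 0.0065, 0], [0.002, 0.0065, 0]], rotation=[[0, 0, 0], [0, 0, 0], [0, 0, 0], [0, 0, 0]])

```text
time_s: 7.6
ee_pos: [0.4872, 0.075, 0.1876]
tcp_rot: [3.141, -0.001, -1.572]
wrist_force: [-5.3, -5.1, 11.8]
finger_gap: 0.0173
```

Emit:
carry_out(xyz=[[0, 0, 0], [0, 0, 0], [0, 0, 0]], rotation=[[0, 0, 0], [0, 0, 0], [0, 0, 0]], fingers=0.1)

```text
time_s: 7.98
ee_pos: [0.4874, 0.076, 0.1872]
tcp_rot: [3.141, 0.0, -1.571]
wrist_force: [0.4, 0.1, 0.8]
finger_gap: 0.0469
```

Emit:
carry_out(xyz=[[0, 0, 0.08], [0, 0, 0.2], [-0.05, -0.15, 0.2], [-0.1, -0.3, 0.2], [-0.1, -0.45, 0.2], [-0.1, -0.55, 0.2], [-0.1, -0.6, 0.2]], rotation=[[0, 0, 0], [0, 0, 0], [0, 0, 0], [0, 0, 0], [0, 0, 0], [0, 0, 0], [0, 0, 0]])

```text
time_s: 8.85
ee_pos: [0.447, -0.1663, 0.2672]
tcp_rot: [3.141, -0.0, -1.574]
wrist_force: [0.6, -0.4, 0.5]
finger_gap: 0.0471
```

```bash
python3 - <<'E'
from h import *
acc=lambda n:np.mean([read_camera(n).astype(float) for _ in range(3)],0).astype(np.uint8)
A=acc("top");B=acc("side"); cv2.imwrite("pics/t4.png",A);cv2.imwrite("pics/s4.png",B)
a=A[170:215,280:325]; b=B[165:225,270:330]
cv2.imwrite("pics/g4.png",np.hstack([cv2.resize(a,(396,396),interpolation=3),cv2.resize(b,(396,396),interpolation=3)]))
E
```

```text
(no output)
```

View pics/g4.png

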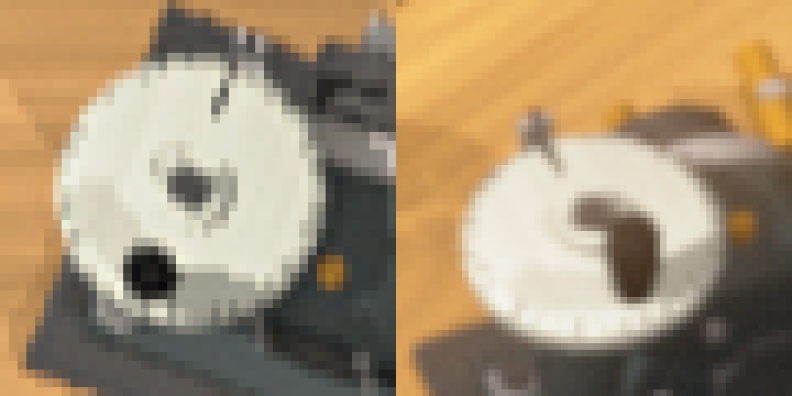

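The crop shows the zero line running (216,110)→(236,65), with the index stripe at about (245,42), so they are nearly collinear. I'll measure the offset in polar samples from both cameras.

```bash
cat > pol.py <<'E'
from fit import *
import sys
p=[.5046,.0128,-.3565]; c0=M(p,[W+[0,0,.153]])[0]
def unroll(n,img,c,r,wh):
    a=p[2]-wh; P=np.array([[c[0]+R*np.cos(t),c[1]+R*np.sin(t),.153] for R in r for t in a]); q=proj(n,P).astype(np.float32)
    g=cv2.cvtColor(img,6); return cv2.remap(g,q[:,0].reshape(len(r),-1),q[:,1].reshape(len(r),-1),cv2.INTER_CUBIC).astype(float)
def center(n,img):
    g=cv2.cvtColor(img,6).astype(float); t=np.linspace(0,2*np.pi,181)
    def cost(d):
        c=c0[:2]+d; U=unroll(n,img,c,[.043,.049],t); return -(U[0]-U[1]).clip(-60,60).mean()
    G=[(cost(np.array([x,y])),x,y) for x in np.arange(-.005,.0051,.001) for y in np.arange(-.005,.0051,.001)]
    b=min(G); return c0[:2]+b[1:],b
for n,f in(("top",sys.argv[1]),("side",sys.argv[2])):
    img=cv2.imread(f); c,b=center(n,img); wh=np.arange(-.6,.6,.01); r=np.arange(.027,.057,.002)
    U=unroll(n,img,c,r,wh); print(n,c.round(4),b[0])
    for R,row in zip(r,U):
        k=np.abs(wh)<.3; d=(np.median(row)-row).clip(0)*k; i=d.argmax(); w=d*(np.abs(wh-wh[i])<.09)
        print(round(R,3),round((w*wh).sum()/w.sum(),3),round(d.max()))
E
python3 pol.py pics/t4.png pics/s4.png
```

```text
top [0.5168 0.0641] -56.75690607734806
0.027 -0.094 37
0.029 -0.105 87
0.031 -0.108 113
0.033 -0.098 104
0.035 -0.08 118
0.037 -0.083 122
0.039 -0.09 96
0.041 -0.079 62
0.043 -0.065 64
0.045 -0.072 66
0.047 -0.088 36
0.049 0.247 18
0.051 0.207 6
0.053 0.18 10
0.055 0.183 7
side [0.5168 0.0661] -56.26519337016575
0.027 0.175 1
0.029 -0.019 7
0.031 -0.012 19
0.033 -0.001 37
0.035 0.004 50
0.037 0.004 55
0.039 0.0 63
0.041 -0.007 74
0.043 -0.009 79
0.045 -0.01 73
0.047 -0.019 68
0.049 -0.024 63
0.051 -0.037 60
0.053 -0.027 54
0.055 0.007 46
```

```bash
cat >> pol.py <<'E'
    wh=np.arange(-.28,.29,.04); U=unroll(n,img,c,np.arange(.041,.059,.002),wh); print(wh.round(2)); print(U.astype(int))
E
python3 pol.py pics/t4.png pics/s4.png | grep -v '^0'
python3 - <<'E'
import cv2,numpy as np
a=cv2.imread("pics/t4.png")[170:190,296:316]; b=cv2.imread("pics/s4.png")[178:198,282:302]
cv2.imwrite("pics/g5.png",np.hstack([cv2.resize(x,(400,400),interpolation=cv2.INTER_NEAREST) for x in(a,b)]))
E
```

```text
top [0.5168 0.0641] -56.75690607734806
[-0.28 -0.24 -0.2  -0.16 -0.12 -0.08 -0.04  0.    0.04  0.08  0.12  0.16
  0.2   0.24  0.28]
[[225 230 235 217 181 161 180 213 225 221 218 224 225 213 201]
 [216 220 221 214 189 147 151 199 211 196 197 209 204 191 183]
 [184 190 191 188 155 110 133 186 186 175 193 190 181 163 158]
 [144 152 148 136 110  92 131 176 169 174 190 161 131 118 115]
 [ 97 103  99  87  90 100 125 142 146 170 157 105  78  79  71]
 [ 69  72  71  74  87  98 105 106 118 128 104  70  66  66  72]
 [ 70  68  64  72  92 110  93  82 115 105  78  63  68  69  73]
 [ 69  69  68  80 110 147  93  85 150 116  75  67  67  71  73]
 [ 74  81  81  87 129 168  96 109 162 115  77  68  75  74  76]]
side [0.5168 0.0661] -56.26519337016575
[-0.28 -0.24 -0.2  -0.16 -0.12 -0.08 -0.04  0.    0.04  0.08  0.12  0.16
  0.2   0.24  0.28]
[[230 229 230 230 222 205 170 154 180 212 226 229 229 227 227]
 [229 227 224 224 222 197 158 144 173 210 222 227 227 224 223]
 [219 216 209 206 204 187 148 136 169 202 219 223 221 218 214]
 [204 204 188 179 179 165 132 128 161 190 204 207 206 203 196]
 [189 190 179 157 148 135 117 114 143 169 183 189 188 187 182]
 [183 185 177 157 134 117 107 110 128 150 165 175 179 179 179]
 [179 182 179 165 141 122 110 110 120 138 157 170 173 174 175]
 [176 177 178 173 156 136 122 116 121 136 156 171 175 173 173]
 [172 173 175 173 166 157 143 125 127 145 161 173 176 174 174]]
```

View pics/g5.png

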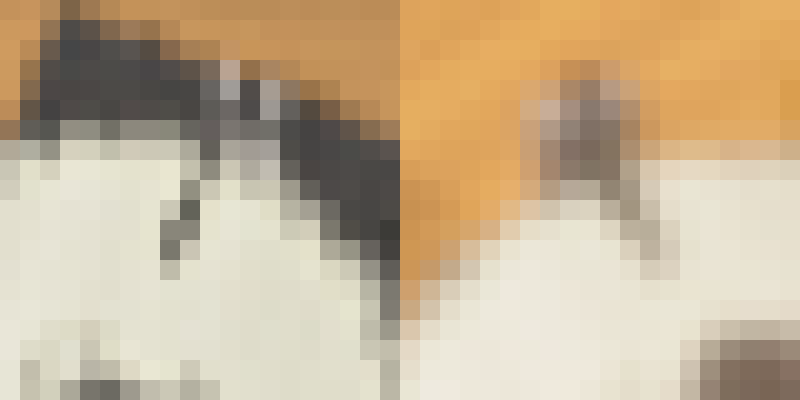

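```bash
python3 - <<'E'
from fit import *
T=lambda u,v:(265+u/6.9-.43,160+v/6.9-.43); S=lambda u,v:(265+u/5.7-.41,160+v/5.7-.41)
# global centre from TCP circle
def model(p,n):
    wh=p[3]; d=lambda a,r,z:np.array([r*np.cos(a),-r*np.sin(a),z])
    P=M(p,[W+[0,0,.153],W+d(wh,.046,.153),W+d(wh,.0305,.153),W-d(wh,.034,0)+[0,0,.190],W+[.053,0,.153],L+[0,0,.158]])
    return proj(n,P)+ (p[4:6] if n=="top" else p[6:8])
ot=np.array([[301.3,190.9],[306.3,177.6],[304,183],[296.6,200.4],[307.9,174.3],T(489,308)])
ok=np.array([1,.7,1,1,1,1.])
# side: zero line inner (12.4,12.4), outer ~(10.5,8.5); index (9.3,5) in 282,178 crop
os_=np.array([S(196,237),(292.4,186.5),(294.6,190.4),(0,0),(291.3,183.6),S(440,143)]); ks=np.array([1,.7,1,0,.7,1])
def res(p): return np.r_[((model(p,"top")-ot)*ok[:,None]).ravel(),((model(p,"side")-os_)*ks[:,None]).ravel(),(M(p,[W])[0,:2]-[.5194,.0641])/.0007, p[4:8]/.7]
f=least_squares(res,[.505,.012,-.35,0,0,0,0,0]); J=np.linalg.inv(f.jac.T@f.jac)
print(f.x.round(4),np.sqrt(np.diag(J))[:4]*.4,f.fun.round(2)); print(M(f.x,[W,L]))
p=f.x; k=np.array([.4873,.0755])-[.5194,.0641]; print(p[2]-np.arctan2(-k[1],-k[0]))
a=p[2]-.785+.04; l=M(p,[L])[0]; print(l[:2]+.062*np.array([np.cos(a),np.sin(a)]))
E
```

```text
[ 0.5056  0.0117 -0.3457 -0.0137 -0.0967  0.4467 -0.0542  0.4135] [0.00045063 0.00028029 0.00758468 0.01755528] [-0.14  0.25  0.23 -0.46  0.79 -1.28 -0.48 -0.17 -0.21  0.58  0.07  0.03
  0.39 -1.2  -0.42 -0.18 -0.3   0.38  0.    0.   -0.23  0.37  0.48 -0.15
 -0.33  0.19 -0.14  0.64 -0.08  0.59]
[[ 0.5191706   0.06423449  0.        ]
 [ 0.48189398 -0.03925684  0.        ]]
-0.004477760290250987
[ 0.51052824 -0.09424846]
```

Emit:
carry_out(xyz=[[0.05, 0.05, 0], [0.1, 0.1, 0], [0.16, 0.15, 0], [0.225, 0.214, 0], [0.225, 0.214, 0], [0.225, 0.214, 0], [0.225, 0.214, -0.06]], rotation=[[0, 0, 0.15], [0, 0, 0.3], [0, 0, 0.45], [0, 0, 0.616], [0, 0, 0.616], [0, 0, 0.616], [0, 0, 0.616]], fingers=-1)

```text
time_s: 10.02
ee_pos: [0.5378, -0.079, 0.2443]
tcp_rot: [-3.14, -0.002, -1.089]
wrist_force: [-0.8, -0.0, -1.4]
finger_gap: 0.0001
```

Emit:
carry_out(xyz=[[0, 0, -0.05], [0, 0, -0.1], [0, 0, -0.15], [0, 0, -0.195], [0, 0, -0.195], [0, 0, -0.195]], rotation=[[0, 0, 0], [0, 0, 0], [0, 0, 0], [0, 0, 0], [0, 0, 0], [0, 0, 0]])

```text
time_s: 10.78
ee_pos: [0.5377, -0.0785, 0.1659]
tcp_rot: [-3.141, -0.0, -1.088]
wrist_force: [0.2, -0.5, -0.4]
finger_gap: -0.0
```

```bash
python3 - <<'E'
from h import *
s=read_state(); print(s["wrist_force"],s["joint_positions"])
a=read_camera("top")[150:240,270:380]; b=read_camera("side")[130:265,265:395]
cv2.imwrite("pics/g6.png",np.hstack([cv2.resize(a,(400,327),interpolation=3),cv2.resize(b,(400,415),interpolation=3)[:327]]))
E
```

```text
[ 0.18455099 -0.48954897 -0.38008122] [ 0.48317925  0.41770937 -0.4870539   1.88531478  0.2455712   0.89679298
 -1.21021934]
```

View pics/g6.png

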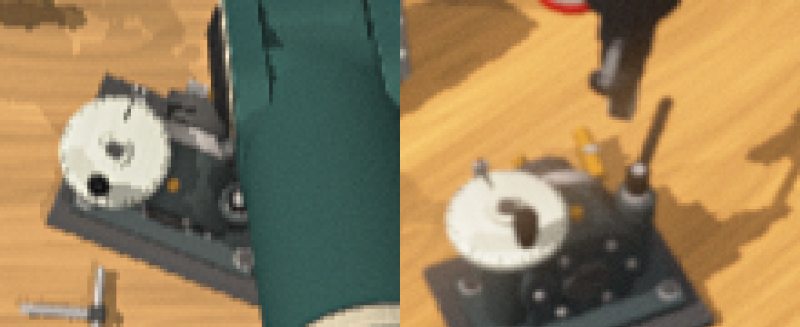

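The side view shows the shut fingertips at (620,110), just upstream of the lever's end at (665,100), so they are clear. Next I'll work out the push arc.

```bash
cat > arc.py <<'E'
import numpy as np,sys
from station import read_state
pv=np.array([.4819,-.0393]); s=read_state(); P=s["ee_pos"][:2]; y=s["tcp_rot"][2]; d=P-pv
print("r",np.hypot(*d),"b",np.arctan2(d[1],d[0]),"yaw",y,"F",s["wrist_force"])
for b in map(float,sys.argv[1].split(",")):
    q=pv+.0642*np.array([np.cos(b),np.sin(b)]); print(b,((q-P)/.4).round(4),round((b-.26-y)/(np.pi/4),3))
E
python3 arc.py=-1 2>/dev/null; python3 arc.py " -.71,-.8,-.89,-.98,-1.07,-1.16,-1.25,-1.34"
```

```text
r 0.06830996270967096 b -0.6115834764928789 yaw -1.087452745555693 F [ 0.2826295  -0.60743511  0.57219362]
-0.71 [-0.0181 -0.0066] 0.15
-0.8 [-0.028  -0.0171] 0.035
-0.89 [-0.0388 -0.0267] -0.08
-0.98 [-0.0504 -0.0352] -0.194
-1.07 [-0.0628 -0.0427] -0.309
-1.16 [-0.0757 -0.0491] -0.423
-1.25 [-0.0892 -0.0543] -0.538
-1.34 [-0.1031 -0.0582] -0.653
```

Emit:
carry_out(xyz=[[-0.0181, -0.0066, 0], [-0.028, -0.0171, 0], [-0.0388, -0.0267, 0], [-0.0504, -0.0352, 0], [-0.0628, -0.0427, 0], [-0.0757, -0.0491, 0], [-0.0892, -0.0543, 0], [-0.1031, -0.0582, 0]], rotation=[[0, 0, 0.08], [0, 0, 0.0], [0, 0, -0.08], [0, 0, -0.19], [0, 0, -0.31], [0, 0, -0.42], [0, 0, -0.54], [0, 0, -0.65]])

```text
time_s: 11.88
ee_pos: [0.4969, -0.1017, 0.1661]
tcp_rot: [-3.139, 0.0, -1.601]
wrist_force: [3.9, 2.3, -2.6]
finger_gap: -0.0003
```

```bash
python3 arc.py " -1.37,-1.40,-1.43,-1.46"
```

```text
r 0.06414074657817465 b -1.3346864114300026 yaw -1.6006564780482908 F [ 3.94876677  2.30705614 -2.62701826]
-1.37 [-0.0055 -0.0014] -0.037
-1.4 [-0.0102 -0.0023] -0.076
-1.43 [-0.015 -0.003] -0.114
-1.46 [-0.0198 -0.0036] -0.152
```

Emit:
carry_out(xyz=[[-0.0047, -0.001, 0], [-0.0094, -0.002, 0]], rotation=[[0, 0, -0.038], [0, 0, -0.076]])

```text
time_s: 12.12
ee_pos: [0.493, -0.1025, 0.1658]
tcp_rot: [-3.14, -0.0, -1.658]
wrist_force: [4.7, 0.4, 1.6]
finger_gap: 0.0
```

Emit:
carry_out(xyz=[[-0.0048, -0.0007, 0], [-0.0095, -0.0013, 0]], rotation=[[0, 0, -0.038], [0, 0, -0.076]])

```text
time_s: 12.38
ee_pos: [0.4889, -0.1031, 0.1655]
tcp_rot: [-3.141, 0.0, -1.719]
wrist_force: [3.5, -0.0, 3.4]
finger_gap: -0.0002
```

mid b ≈ -1.49.

Emit:
carry_out(xyz=[[-0.0048, -0.0004, 0], [-0.0096, -0.0008, 0]], rotation=[[0, 0, -0.038], [0, 0, -0.076]])

```text
time_s: 12.62
ee_pos: [0.4847, -0.1034, 0.1653]
tcp_rot: [-3.142, 0.0, -1.779]
wrist_force: [3.7, 0.4, 2.7]
finger_gap: -0.0003
```

Emit:
carry_out(xyz=[[-0.0048, -0.0001, 0], [-0.0096, -0.0002, 0]], rotation=[[0, 0, -0.038], [0, 0, -0.076]])

```text
time_s: 12.88
ee_pos: [0.4809, -0.1035, 0.1653]
tcp_rot: [-3.142, 0.0, -1.839]
wrist_force: [4.3, -0.4, 1.7]
finger_gap: -0.0004
```

b ≈ -1.585, lever ≈ 0.72, still only friction.

Emit:
carry_out(xyz=[[-0.0048, 0.0002, 0], [-0.0096, 0.0005, 0]], rotation=[[0, 0, -0.038], [0, 0, -0.076]])

```text
time_s: 13.12
ee_pos: [0.477, -0.1033, 0.1653]
tcp_rot: [3.142, 0.0, -1.898]
wrist_force: [3.7, -1.7, 3.0]
finger_gap: 0.0
```

Emit:
carry_out(xyz=[[-0.0048, 0.0005, 0], [-0.0096, 0.001, 0]], rotation=[[0, 0, -0.038], [0, 0, -0.076]])

```text
time_s: 13.38
ee_pos: [0.4731, -0.1029, 0.1652]
tcp_rot: [3.141, 0.0, -1.958]
wrist_force: [4.1, -1.2, 2.7]
finger_gap: 0.0001
```

Emit:
carry_out(xyz=[[-0.0047, 0.0008, 0], [-0.0094, 0.0017, 0]], rotation=[[0, 0, -0.038], [0, 0, -0.076]])

```text
time_s: 13.62
ee_pos: [0.4694, -0.1022, 0.1653]
tcp_rot: [3.142, -0.0, -2.018]
wrist_force: [4.1, -1.7, 3.6]
finger_gap: 0.0001
```

Emit:
carry_out(xyz=[[-0.0047, 0.0011, 0], [-0.0094, 0.0022, 0]], rotation=[[0, 0, -0.038], [0, 0, -0.076]])

```text
time_s: 13.88
ee_pos: [0.4656, -0.1013, 0.1652]
tcp_rot: [3.141, -0.0, -2.077]
wrist_force: [3.5, -2.1, 1.9]
finger_gap: -0.0001
```

Emit:
carry_out(xyz=[[-0.0046, 0.0014, 0], [-0.0092, 0.0028, 0]], rotation=[[0, 0, -0.038], [0, 0, -0.076]])

```text
time_s: 14.12
ee_pos: [0.4619, -0.1002, 0.1652]
tcp_rot: [3.141, -0.0, -2.137]
wrist_force: [2.5, -3.4, 2.7]
finger_gap: -0.0001
```

Emit:
carry_out(xyz=[[-0.0045, 0.0017, 0], [-0.009, 0.0034, 0]], rotation=[[0, 0, -0.038], [0, 0, -0.076]])

```text
time_s: 14.38
ee_pos: [0.4584, -0.0988, 0.1653]
tcp_rot: [-3.142, -0.0, -2.197]
wrist_force: [3.1, -4.1, 3.1]
finger_gap: -0.0001
```

Emit:
carry_out(xyz=[[-0.0033, 0.0015, 0], [-0.0066, 0.003, 0]], rotation=[[0, 0, -0.028], [0, 0, -0.056]])

```text
time_s: 14.62
ee_pos: [0.456, -0.0979, 0.1654]
tcp_rot: [-3.141, 0.0, -2.241]
wrist_force: [6.2, -6.6, 1.9]
finger_gap: -0.0001
```

Bitten. Now I'll let it settle.

Emit:
carry_out(xyz=[[0, 0, 0], [0, 0, 0], [0, 0, 0]], rotation=[[0, 0, 0], [0, 0, 0], [0, 0, 0]])

```text
time_s: 15.0
ee_pos: [0.4559, -0.0979, 0.1653]
tcp_rot: [-3.141, 0.0, -2.24]
wrist_force: [4.0, -5.2, 1.7]
finger_gap: 0.0
```

Emit:
carry_out(xyz=[[-0.0016, 0.0009, 0], [-0.0032, 0.0017, 0], [-0.0032, 0.0017, 0], [-0.0032, 0.0017, 0]], rotation=[[0, 0, -0.01], [0, 0, -0.02], [0, 0, -0.02], [0, 0, -0.02]])

```text
time_s: 15.5
ee_pos: [0.4549, -0.0974, 0.1654]
tcp_rot: [-3.141, 0.0, -2.256]
wrist_force: [5.8, -7.2, 1.0]
finger_gap: 0.0007
```

Emit:
carry_out(xyz=[[-0.0009, 0.0005, 0], [-0.0018, 0.001, 0], [-0.0018, 0.001, 0], [-0.0018, 0.001, 0]], rotation=[[0, 0, 0], [0, 0, -0.01], [0, 0, -0.01], [0, 0, -0.01]])

```text
time_s: 16.0
ee_pos: [0.4543, -0.0971, 0.1654]
tcp_rot: [-3.14, 0.0, -2.264]
wrist_force: [6.2, -7.9, 0.2]
finger_gap: 0.0
```

Tangential push is about 10 N (roughly 26 N on the pad). Next I'll back off, lift and clear the view.

Emit:
carry_out(xyz=[[0.03, -0.025, 0], [0.06, -0.05, 0], [0.06, -0.05, 0.1], [0.06, -0.05, 0.25], [0.06, -0.2, 0.25], [0.06, -0.35, 0.25], [0.06, -0.5, 0.25], [0.06, -0.6, 0.25]], rotation=[[0, 0, 0], [0, 0, 0], [0, 0, 0], [0, 0, 0], [0, 0, 0], [0, 0, 0], [0, 0, 0], [0, 0, 0]])

```text
time_s: 17.0
ee_pos: [0.4773, -0.3399, 0.2647]
tcp_rot: [3.141, -0.0, -2.265]
wrist_force: [0.9, 0.8, 0.4]
finger_gap: 0.0001
```

```bash
python3 - <<'E'
from h import *
s=read_state(); print(s["ee_pos"],s["wrist_force"])
acc=lambda n:np.mean([read_camera(n).astype(float) for _ in range(3)],0).astype(np.uint8)
A=acc("top");B=acc("side"); cv2.imwrite("pics/t7.png",A);cv2.imwrite("pics/s7.png",B)
for n,x in(("t",A),("s",B)):
    d=cv2.absdiff(x,cv2.imread(f"pics/{n}4.png")).max(2); k=d[165:210,278:325] if n=="t" else d[175:225,280:325]; print(n,"wheel region diff",k.max(),(k>30).sum())
a=A[160:240,270:370]; b=B[160:240,260:360]
cv2.imwrite("pics/g7.png",np.hstack([cv2.resize(a,(400,320),interpolation=3),cv2.resize(b,(400,320),interpolation=3)]))
E
python3 pol.py pics/t7.png pics/s7.png | grep -E '^(0.03|0.04|t|s)'
```

```text
[ 0.4772809  -0.33988307  0.2647096 ] [0.88233212 0.76235824 0.44835005]
t wheel region diff 26 0
s wheel region diff 21 0
top [0.5168 0.0641] -56.69060773480663
0.031 -0.108 114
0.033 -0.097 106
0.035 -0.08 119
0.037 -0.082 122
0.039 -0.089 96
0.041 -0.079 61
0.043 -0.065 63
0.045 -0.073 65
0.047 -0.089 36
0.049 0.247 16
side [0.5168 0.0661] -55.18232044198895
0.031 -0.024 17
0.033 -0.001 36
0.035 0.006 50
0.037 0.009 57
0.039 -0.0 64
0.041 -0.007 76
0.043 -0.008 80
0.045 -0.01 72
0.047 -0.02 69
0.049 -0.022 71
```

View pics/g7.png

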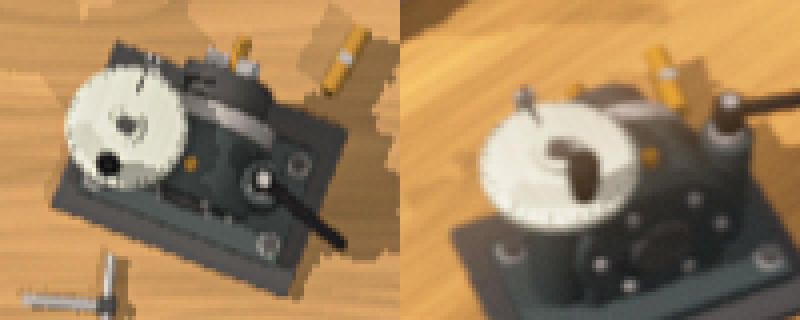

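The wheel picture is unchanged since before clamping, the zero line (crop 148,75) still meets the index, and the lever has swung round to point to (345,245). The arm is clear, so I'm handing in.

```bash
python3 -c "
from station import *
print(hand_in())"
```

```text
the job is handed in; nothing more can be done
None
```

I wound the table back, brought the zero line up to the index, clamped it and handed the job in at about 17 s. No verdict was reported.

- **Winding back:** I gripped the crank knob and wound the handwheel anticlockwise to about -1.3 rad. The camera put it between -1.22 and -1.37 and the arm position at -1.36. The load at the knob rose to about 7 N on the way, which shows the slack was taken up.
- **Setting:** I then came up clockwise only. My combined estimate is the zero line at about -0.01 ± 0.03 rad.
- **Clamping:** I pushed the lever clockwise with shut fingertips. It bit at roughly 1.1 rad and I nipped it to about 10 N of steady push, then backed off. That should be about 26 N on the pad, but the pad force cannot be measured directly.

**Last checks:**
- The wheel looks the same in both cameras before and after clamping.
- The lever has stayed swung round, and the gripper is clear of everything.
- The bystanders in the last close-up, the chuck key and brass cylinder, look unmoved. I did not check the others again, but the arm did not go down near them.

**What disagreed:** the single-camera zero-line readings differ slightly. The top camera alone gives about -0.06 rad short of the index, and the side camera about +0.02. All are within the 0.09 allowed.

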